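Refit the aeration pump's intake filter

ROBOT

A 7-joint arm with a two-finger parallel gripper is mounted at the origin on the work surface. World frame = base frame: x ahead of the robot, y to its left, z up, the work surface at z = 0. Lengths are in m, angles in rad, forces in N, time in s.
With the tool pointing down it reaches from about 0.425 to 0.95 m from the base axis. Payload 4.7 kg.
Tool frame: the origin (TCP) lies midway between the tips of the shut fingers; the grasp point (between the pads) lies 19 mm behind it (robot.hold_point_z is the distance from the TCP to the grasp point, in m); z points along the fingers, y is the line along which they close (so a half turn about z gives the same grasp; the last joint's range is limited). The gripper opens to 87 mm and grips with 3 to 60 N. Pads are 19 mm wide; open, the fingers measure 117 mm over their backs; the gripper's body (75 mm by 190 mm) begins 51 mm behind the grasp point.
Start: joints at [1.163, 0.469, -0.049, 1.532, 0.024, 1.141, -0.082], TCP at [0.25, -0.627, 0.223] pointing down, gripper open.
Joint ranges: [-2.59, 2.59], [-0.33, 1.99], [-1.39, 1.29], [0.1, 2.45], [-1.04, 4.18], [0.21, 1.99], [-2.66, 2.66]. Speed limits (rad/s): [2.57, 2.57, 3.14, 3.14, 3.14, 3.14, 3.14].

INTERFACE

Orientations are given as a unit quaternion [w, x, y, z].
In Python, from plant import robot, optics gives the robot as it stands. The module is installed in compiled form; this text tells all that it offers.
- The arm moves only by the shell command python3 -m crank 'ROWS' [FORCE]. ROWS is JSON, a list of rows, each a list of 7 numbers: the closure, from -1 (fully open) to 1 (shut), then the shift along the tool's x, y, z in cm, then the turn, a rotation vector about the tool's x, y, z in rad. A call has 1 to 5 rows; each row shifts and turns the commanded pose from where the row before left it, along the tool's axes as they then stand; what a row does not reach is not made up. A row lasts 1/10 s, in which the tool goes at most 50 mm and 8.59 degrees, less where a joint would pass 70% of its speed; a pose out of reach is approached as far as the arm can. A call with a gripper value outside its range is refused whole. The fingers move at their own pace and stop on an object; FORCE is the grip in N (left out, the last holds). Time passes only in rows, so rows that do not move let the fingers close. It gives the time, the measured TCP pose, the force, the opening and the grip force at its end, in the units of the state.
- robot.read_state(): the state, without advancing time (a new reading comes with each control period).
- optics.grab_frame(name): name is "scene" or "top"; returns (picture, depth): 384x512x3 uint8, red, green, blue; 384x512 float32, m along the optical axis (not along the pixel's ray), 0 where there is no reading.
- optics.get_calibration(name): a dict with "fx", "fy", "cx", "cy" (pixels), "k1" (the pictures are not rectified: a ray, as slopes to the right and down, at radius r is drawn at 1 + k1 r^2 times it, then the intrinsics apply), "cam_to_world" (4x4, takes a point from camera to world coordinates). Camera axes: x right, y down, z forward; pixel columns grow to the right and rows downward; lengths in m; the calibration is good to about 2 mm. A picture is of the moment at which its call begins. get_calibration takes no time and is no camera call.
- robot.sign_off(): hands the job in; it is judged then, once.
The state is a dict: "time": time; "joint_positions": joint angles; "joint_velocities": joint speeds; "tau": joint torques, N m; "eef_pos": TCP position; "tool_rot": TCP orientation; "contact_force": force on the tool from outside, world axes, zero at the start; "torque": the same for the moment, N m; "opening": finger opening in m; "gripper_force": force on a finger pad.
Only numpy, scipy, OpenCV 4.12 (cv2) and the standard library are available. Lean on these libraries where they do the work, as an engineer would, in place of code of your own. Each camera call takes 0.05 s, during which the arm holds its last target. There are 200 camera calls.

TASK

Put the clean filter panel back in the open bay on top of the aeration pump: tuck one short edge under the retaining lip, push it in against the spring strip and lower the opposite edge behind the far wall until the panel lies flat on the bay floor. Then lay the hold-down bar across the panel, grip upwards, down in its pair of slotted posts and resting on the panel. Leave the culture jar, the beaker and the wash bottle where they stand, and let go of everything.

Things in the scene. Friction and masses are not known exactly. Their poses are not given: they have to be found in the camera images.
- pump: Aeration pump, fixed to the bench: grey painted case 230 (x) x 180 (y) mm, 80 mm high, fins on its long sides, three brass barbs on its +x end, and on top a bare aluminium bay, open above. Origin: centre of its underside; +x runs along the bay from the lip end to the far end, z up. All pump positions below are in mm in this frame.
- strip (a joint): 80 mm wide steel spring strip under the lip, 1 to 14 mm above the bay floor. 0 m: at rest, face at pump x = -66.5; grows as pushed towards -x to its hard stop at 0.008 m (face at x = -74.5). About 1.5 N starts it, 6.3 N holds it at the stop. At rest it leaves 138 mm to the far wall, 2 mm less than the panel's length; at the stop 146 mm.
- bay_floor (a point): Centre of the bay floor, pump (0, 0, 80), axes as the pump's; the seated panel's origin comes here, within a few mm. Side walls' inner faces at y = +-51, 12 mm high above the floor.
- lip_edge (a point): Middle of the retaining lip's lower front edge, pump (-54, 0, 96), axes as the pump's. The lip covers x = -105 to -54, 132 mm wide; underside 16 mm, top 21 mm above the bay floor.
- far_wall (a point): Middle of the far wall's top inner edge, pump (71.5, 0, 92), axes as the pump's. The wall is 13.5 mm thick, 132 mm wide, 12 mm high above the bay floor. The spring presses the lowered panel against it, so the panel may need a push down (some 8 N) to lie flat.
- bar_seat (a point): Where the bar's origin must come, on the seated panel: pump (48, 0, 90), axes as the pump's. In each side wall an open-topped slot, x = 38 to 58 (20 mm wide), between posts 14 mm thick and 24 mm high above the bay floor; slot bottom 8 mm above the floor, closed outside by cheeks at y = +-69 (138 mm apart), 24 mm high.
- filter: Filter panel: grey plastic plate 140 (x) x 96 (y) x 10 mm (z) with two pale pleated fields, about 0.22 kg. Across its middle stands a pull rib 12 mm thick (x), 56 mm long (y), rising to z = 42 mm. Origin: centre of the underside, z up. Both ends are alike; it starts flat on the bench, rib up. With its edge fully under the lip it can be tilted up to about 12 degrees.
- bar: Hold-down bar: plain aluminium, 14 (x) x 130 (y) x 18 mm (z), with a raised grip 14 x 50 mm in its middle reaching z = 30 mm, about 0.13 kg. Origin: centre of the underside, z up. Both ends are alike; it starts on the bench, grip up.
- culture_jar: Bystander: sealed jar of green culture, 96 mm across, 168 mm tall. Origin: centre of its underside.
- beaker: Bystander: empty glass beaker, 76 mm across, 95 mm tall. Origin: centre of its underside.
- wash_bottle: Bystander: white plastic bottle, 64 mm across, 170 mm tall. Origin: centre of its underside.
Not all that is in view belongs to the job. Of the things shaped like the bar, the aluminium one is meant.

How it is judged:
On the way, in this order (a step that is already met when the one before it is completed fails the run):
1. the panel's edge is under the lip, with the opposite edge still raised above the far wall, and the bar not yet laid (distance between bar and bar_seat above 0.06 m and angle between filter's own z axis and vertical between 0.05 and 0.4 rad and angle between the x axis of filter and the x axis of pump, either way round below 0.4 rad and x of filter in the frame of pump between -0.012 and 0.012 m and y of filter in the frame of pump between -0.01 and 0.01 m and z of filter in the frame of pump between 0.081 and 0.105 m).
2. the panel lies flat on the bay floor, tucked under the lip and behind the far wall (x of filter in the frame of pump between -0.006 and 0.006 m and y of filter in the frame of pump between -0.006 and 0.006 m and z of filter in the frame of pump between 0.077 and 0.0825 m and angle between filter's own z axis and vertical below 0.03 rad and angle between the x axis of filter and the x axis of pump, either way round below 0.08 rad), for 0.3 s.
At the end, for the whole second after the job is handed in: Panel flat on the bay floor, one edge under the lip (within 6 mm of centre, at most 2.5 mm high, tilt < 0.03, turn < 0.08 rad); bar level in both slots on the panel, grip up (within 7 mm in x, 9 mm in y, at most 2.5 mm high, tilt < 0.04 rad); both at rest, released (all of step 2 and x of bar in the frame of pump between 0.041 and 0.055 m and y of bar in the frame of pump between -0.009 and 0.009 m and z of bar in the frame of pump between 0.086 and 0.0925 m and angle between bar's own z axis and vertical below 0.04 rad and angle between the y axis of bar and the y axis of pump, either way round below 0.12 rad and linear speed of each of filter, bar below 0.01 m/s); the robot touches nothing.
It fails at once if the culture jar is moved by more than 30 mm or tipped (distance of culture_jar from where it was at the start of the episode above 0.03 m or angle between culture_jar's own z axis and vertical above 0.3 rad).
It fails at once if the beaker is moved by more than 30 mm or tipped (distance of beaker from where it was at the start of the episode above 0.03 m or angle between beaker's own z axis and vertical above 0.3 rad).
It fails at once if the wash bottle is moved by more than 30 mm or tipped (distance of wash_bottle from where it was at the start of the episode above 0.03 m or angle between wash_bottle's own z axis and vertical above 0.3 rad).
It also fails if it takes over 62 s, if anything falls off the work surface, if the arm or the gripper's body presses on something with over 40 N, if the wrist force passes 120 N, or if a joint passes its speed limit or range.

## Working session

There is one attempt and no reset: what is moved stays moved. The work goes in short steps, Python scripts to look and compute and a shell command to move; the robot and the scene stay as the last step left them, time stands still between calls to the robot, and variables do not carry over. Pictures are saved under pics/ and viewed, at most 10 in all, crops included, and the job is handed in when it is done.

```bash
mkdir -p pics; cat > h.py <<'E'
import numpy as np, cv2
from plant import robot, optics
def grab(n):
    p,d=optics.grab_frame(n); np.savez(f'{n}.npz',p=p,d=d); return p,d
def load(n):
    f=np.load(f'{n}.npz'); return f['p'],f['d']
def world(n,d):
    c=optics.get_calibration(n); h,w=d.shape
    u,v=np.meshgrid(np.arange(w),np.arange(h))
    xd=(u-c['cx'])/c['fx']; yd=(v-c['cy'])/c['fy']; x,y=xd.copy(),yd.copy()
    for _ in range(15):
        s=1+c['k1']*(x*x+y*y); x,y=xd/s,yd/s
    P=np.stack([x*d,y*d,d,np.ones_like(d)],-1)@np.array(c['cam_to_world']).T
    P=P[...,:3]; P[d<=0]=np.nan; return P
E
python3 - <<'E'
from h import *
ims=[]
for n in('scene','top'):
    p,d=grab(n); cv2.imwrite(f'pics/{n}0.png',cv2.resize(p[...,::-1],(800,600))); print(n,optics.get_calibration(n))
print(robot.read_state())
E
```

```text
scene {'fx': 483.30224887040066, 'fy': 483.30224887040066, 'cx': 258.89739090348417, 'cy': 196.84236118286492, 'k1': -0.038783543091582925, 'cam_to_world': array([[ 0.50680014,  0.72283089, -0.46975432,  1.13857395],
       [ 0.86195671, -0.43347377,  0.26292798, -0.32850326],
       [-0.01357371, -0.53815983, -0.8427335 ,  1.14258568],
       [ 0.        ,  0.        ,  0.        ,  1.        ]])}
top {'fx': 382.1962440614918, 'fy': 382.1962440614918, 'cx': 256.44144548206805, 'cy': 192.31889789052693, 'k1': -0.027042081144679226, 'cam_to_world': array([[-4.72241284e-02, -9.78331791e-01,  2.01585683e-01,
         3.85253849e-01],
       [-9.98884285e-01,  4.62004206e-02, -9.78293399e-03,
         5.79933598e-03],
       [ 2.57611968e-04, -2.01822762e-01, -9.79422027e-01,
         1.03172155e+00],
       [ 0.00000000e+00,  0.00000000e+00,  0.00000000e+00,
         1.00000000e+00]])}
{'time': 0.1, 'joint_positions': array([ 1.16310493,  0.46935058, -0.04861088,  1.53355023,  0.02412334,
        1.14099718, -0.08223599]), 'joint_velocities': array([-7.12321737e-04, -3.78015617e-03,  2.32577788e-04, -2.17024764e-03,
       -4.81796451e-05,  2.72630670e-04, -2.91844602e-04]), 'tau': array([ 3.15051893e-04, -5.09169781e+01, -8.13603681e-02, -2.36828220e+01,
       -6.15199283e-02,  3.44058231e-02,  6.09640279e-05]), 'eef_pos': array([ 0.24943447, -0.62665481,  0.22162157]), 'tool_rot': array([-8.36416014e-04,  9.82106857e-01,  1.88322548e-01, -1.97437616e-04]), 'contact_force': array([-0.32231712,  0.34995171,  0.3883499 ]), 'torque': array([ 0.01170882, -0.00245361,  0.05693838]), 'gripper_force': 0.0, 'opening': 0.08711631337190545}
```

View pics/scene0.png

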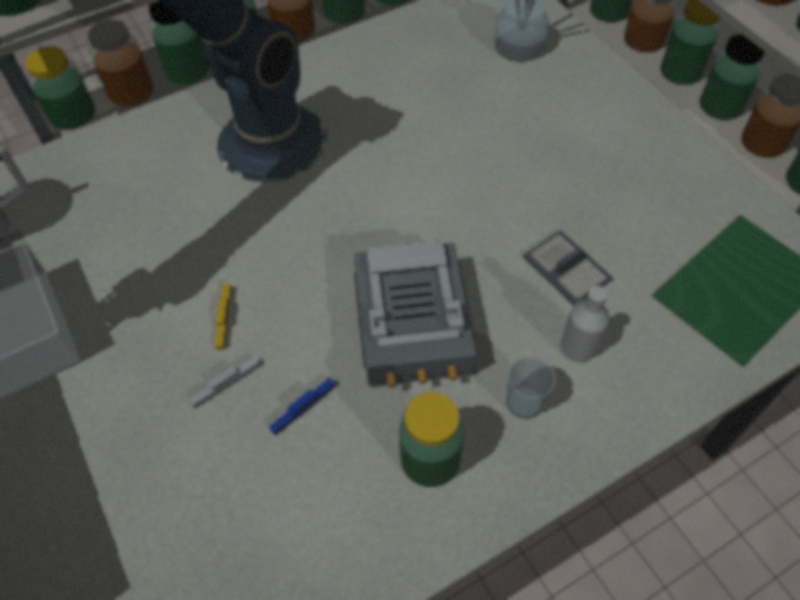

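View pics/top0.png

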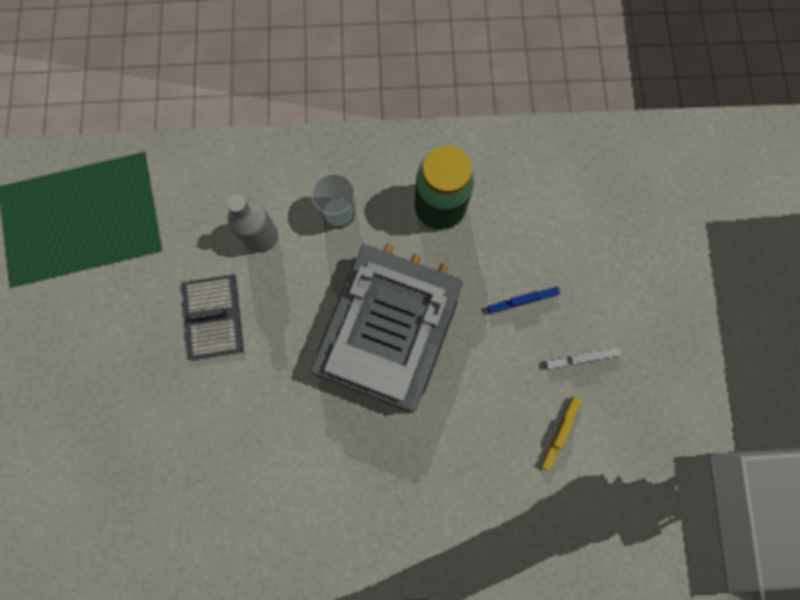

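Top view (800x600 pixels): the pump is at (390,328), its barbs (+x) point up the picture, and the lip is at the bottom (375,365).

- **Bar-like things:** white/aluminium (582,358), blue (523,300), yellow (561,433). I choose the aluminium one.
- **Panel-like things:** the grey panel with a rib (212,317) and the green mat (80,218). I choose the grey panel.

Next I measure these and check the bar in a crop.

```bash
cat >> h.py <<'E'
def rect(P,m):
    pts=P[m][:,:2].astype(np.float32)*1000
    (c,s,a)=cv2.minAreaRect(pts); return np.round(c,1),np.round(s,1),round(a,1),len(pts),np.round(np.nanmedian(P[m][:,2])*1000,1)
def near(P,x,y,r): return np.hypot(P[...,0]-x,P[...,1]-y)<r
E
python3 - <<'E'
from h import *
for n in('top','scene'):
    p,d=load(n); P=world(n,d)
    if n=='top':
        px=lambda u,v:P[int(v*.64),int(u*.64)]
        for k,q in dict(bar=(570,360),filt=(200,295),pump=(390,310),jar=(447,165),beaker=(335,190),bottle=(250,215),blue=(523,300),yel=(561,433)).items(): 
            print(k,px(*q).round(3)); globals()[k]=px(*q)
    z=P[...,2]
    for k,c,r,lo,hi in [('case',pump,.16,.07,.087),('lip',pump,.16,.098,.106),('posts',pump,.16,.089,.097),('allpump',pump,.17,.03,.11),('filt',filt,.13,.005,.016),('filtall',filt,.12,.006,.05),('rib',filt,.13,.03,.05),('bar',bar,.1,.008,.04),('grip',bar,.1,.025,.04),('jar',jar,.09,.12,.2),('beaker',beaker,.06,.05,.12),('bottle',bottle,.07,.05,.2)]:
        m=near(P,c[0],c[1],r)&(z>lo)&(z<hi)
        if m.sum()>10: print(n,k,*rect(P,m))
p,_=load('top'); a=cv2.resize(p[195:270,330:410,::-1],(640,600),interpolation=3)
cv2.imwrite('pics/bar.png',a)
b=cv2.resize(p[150:270,195:305,::-1],(550,600),interpolation=3); cv2.imwrite('pics/pump.png',b)
E
```

```text
bar [ 0.478 -0.286  0.016]
filt [0.625 0.348 0.009]
pump [0.567 0.016 0.081]
jar [ 0.775 -0.085  0.169]
beaker [0.795 0.103 0.042]
bottle [0.722 0.229 0.132]
blue [ 0.583 -0.212  0.028]
yel [ 0.357 -0.257  0.028]
top case [542.2  18.1] [183.1 231. ] 66.6 4222 78.9
top lip [529.4  25.4] [148.1 181.8] 66.3 1235 100.4
top posts [533.3  23.7] [147.1 190.1] 66.5 638 91.2
top allpump [552.2  15.5] [186.4 251.6] 66.5 6561 80.0
top filt [617.7 348.8] [205.9 221.4] 71.1 1651 9.2
top filtall [600.3 326.9] [174.4 194.2] 15.6 1723 9.5
top rib [632.3 292.3] [ 46.2 166.2] 54.6 129 40.1
top bar [ 436. -317.] [102.7 127.4] 8.1 353 17.6
top grip [ 479.9 -312.2] [13.9 50.8] 7.9 103 28.4
top jar [765.3 -83.3] [93.5 85.4] 87.5 1180 165.5
top beaker [772.3 101.7] [65.5 74.1] 8.5 333 80.4
top bottle [724.6 240.8] [55.9 63.1] 35.8 698 115.6
scene case [540.4  19.4] [185.6 231.9] 66.5 3522 81.3
scene lip [526.8  25.5] [147.9 185.6] 66.6 913 102.7
scene posts [530.3  19. ] [145.1 195. ] 69.4 617 93.0
scene allpump [549.   16.5] [187.3 255.4] 66.6 5945 82.2
scene filt [620.  352.3] [256.  239.6] 44.6 1382 11.1
scene filtall [616.9 350.7] [229.2 217.3] 59.3 1398 12.0
scene rib [581.2 328.2] [15.1 59.7] 4.6 110 42.5
scene bar [ 448.7 -291.7] [145.5 142.8] 76.9 475 19.4
scene grip [ 459.5 -302.3] [79.7 82.6] 26.6 118 30.6
scene jar [774.3 -86.7] [92.9 86.4] 59.3 1454 167.2
scene beaker [768.5 101.5] [65.8 75.7] 10.1 470 78.1
scene bottle [729.5 238.7] [63.8 55.6] 35.7 817 114.1
```

View pics/bar.png

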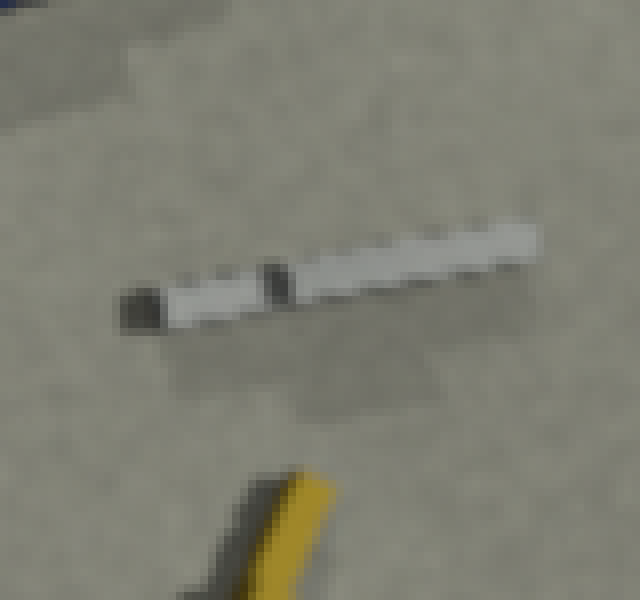

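The crop shows a plain metal bar with no colour, its left end at about (140,310) and its right end at (540,240), so it is the aluminium one. The masks above caught neighbouring things, so I refine the poses with tighter ones.

```bash
cat >> h.py <<'E'
from scipy.spatial.transform import Rotation as R
from scipy.ndimage import label
def quat(q): return R.from_quat([q[1],q[2],q[3],q[0]])
def blob(P,m,x,y):
    l,k=label(m,np.ones((3,3))); i=np.nanargmin(np.where(m,np.hypot(P[...,0]-x,P[...,1]-y),np.nan)); return l==l.flat[i]
def toolR(yaw,tilt=0):  # tool y at azimuth yaw deg, z down, then turned about tool x by tilt deg
    a=np.radians(yaw); y=np.array([np.cos(a),np.sin(a),0]); z=np.array([0,0,-1.]); x=np.cross(y,z)
    return R.from_matrix(np.stack([x,y,z],1))*R.from_rotvec([np.radians(tilt),0,0])
def plan(pos,Rt,s=None):
    s=s or robot.read_state(); Rc=quat(s['tool_rot'])
    print('turn rad',(Rc.inv()*Rt).as_rotvec().round(3),'| shift cm after turn',(Rt.inv().apply(np.array(pos)-s['eef_pos'])*100).round(2),'before turn',(Rc.inv().apply(np.array(pos)-s['eef_pos'])*100).round(2))
E
python3 - <<'E'
from h import *
for n in('top','scene'):
    p,d=load(n); P=world(n,d); z=P[...,2]
    off=-.001 if n=='top' else .0015
    m=blob(P,(z>.006+off)&(z<.05),.58,.345)&near(P,.583,.345,.1); print(n,'filt',*rect(P,m))
    m2=near(P,.583,.345,.07)&(z>.032)&(z<.06); print(n,'rib',*rect(P,m2)); 
    b=blob(P,(z>.009+off)&(z<.04),.476,-.29); print(n,'bar',*rect(P,b)); print(n,'grip',*rect(P,b&(z>.024+off)))
    print('centroids',P[m2].mean(0).round(4),P[b].mean(0).round(4))
    # pump in estimated frame
    c=np.array([.5413,.0188]); a=np.radians(-23.4)
    q=(P[...,:2]-c); X=(q[...,0]*np.cos(a)+q[...,1]*np.sin(a))*1e3; Y=(-q[...,0]*np.sin(a)+q[...,1]*np.cos(a))*1e3; Z=z*1e3-(0 if n=='top' else 2.2)
    def pr(k,m): print(k,[np.round(np.percentile(v[m],(1,50,99)),1).tolist() for v in(X,Y,Z)],m.sum())
    f=(abs(X)<130)&(abs(Y)<110)
    pr('lip',f&(X<-45)&(Z>97)&(Z<106)); pr('posts+',f&(X>5)&(Z>99)&(Y>0)&(Z<110)); pr('posts-',f&(X>5)&(Z>99)&(Y<0)&(Z<110))
    pr('case',f&(Z>60)&(X>90)&(abs(Z-80)<8)); pr('farwall',f&(abs(Y)<45)&(X>50)&(Z>87)&(Z<97))
    pr('case all',f&(abs(Z-79)<6))
E
```

```text
top filt [583.9 328.5] [141.6  97.8] 6.4 1779 9.4
top rib [583.7 327.9] [12.4 55.4] 5.6 111 40.2
top bar [ 479.7 -310.8] [ 14.4 127.4] 8.1 262 18.4
top grip [ 479.9 -312.2] [13.9 50.8] 7.9 105 28.4
centroids [0.5831 0.3275 0.0398] [ 0.4792 -0.3086  0.0214]
lip [[-103.9, -79.1, -53.9], [-63.2, 0.8, 65.9], [97.3, 99.9, 103.7]] 1088
posts+ [[24.6, 46.9, 72.2], [51.8, 65.3, 74.9], [99.5, 102.8, 106.4]] 125
posts- [[24.6, 48.6, 72.0], [-72.8, -63.1, -50.4], [99.5, 102.7, 106.7]] 120
case [[90.4, 102.4, 115.0], [-86.9, 0.6, 88.3], [74.8, 79.0, 83.0]] 638
farwall [[71.9, 79.0, 85.7], [-43.7, -0.4, 43.6], [87.2, 90.8, 94.2]] 192
case all [[-112.9, 9.3, 113.1], [-87.7, -1.6, 89.3], [74.4, 78.9, 83.5]] 4161
scene filt [580.6 328.9] [142.  102.6] 6.1 1302 12.3
scene rib [581.2 328.2] [15.1 59.7] 4.6 102 42.9
scene bar [ 479.9 -310.4] [ 17.6 130.1] 8.5 357 20.1
scene grip [ 477.1 -291.7] [17.6 87.5] 8.5 114 30.7
centroids [0.5827 0.3263 0.0419] [ 0.4815 -0.3116  0.022 ]
lip [[-105.9, -79.7, -55.1], [-63.9, -0.7, 64.5], [97.2, 100.4, 104.7]] 742
posts+ [[21.1, 50.5, 71.9], [51.4, 64.3, 74.1], [99.3, 102.9, 107.4]] 115
posts- [[21.3, 49.7, 70.7], [-73.5, -63.7, -51.3], [99.3, 103.1, 107.1]] 111
case [[90.6, 103.5, 114.2], [-88.0, 0.3, 87.4], [72.6, 78.6, 83.9]] 652
farwall [[68.7, 77.0, 84.7], [-43.9, -1.2, 43.6], [87.3, 90.6, 95.8]] 188
case all [[-108.1, 18.8, 113.2], [-88.4, -1.4, 88.3], [73.9, 79.1, 84.3]] 3426
```

View pics/pump.png

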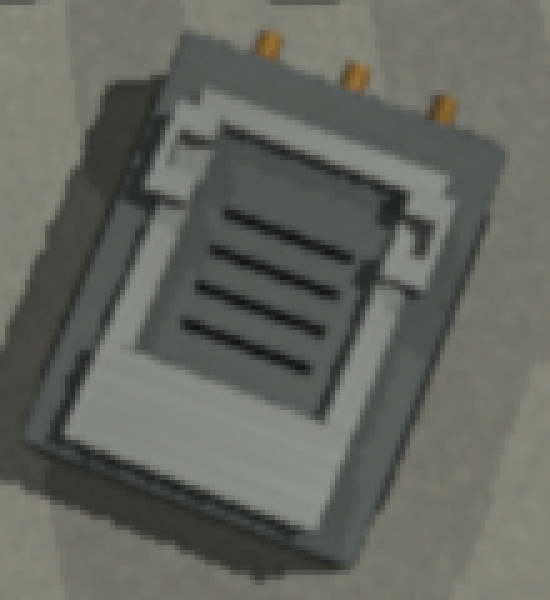

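The pump fits the given sizes: centre (0.541,0.019), yaw -23.4°, lip from -105 to -54, far wall from 71.5 to 85. In the crop the lip is at the bottom, the slots at about (190,150) and (410,240), and the bay is empty. The panel is at (0.5825,0.328), yaw 6°, and the bar at (0.480,-0.311), yaw 8°. Now I plan the reach.

```bash
cat >> h.py <<'E'
PC=np.array([.5413,.0188,0]); PY=-23.4; RP=R.from_euler('z',PY,degrees=True)
def pump(x,y,z): return PC+RP.apply(np.array([x,y,z])/1e3)
def inpump(p): return RP.inv().apply(np.array(p)-PC)*1e3
E
python3 - <<'E'
from h import *
s=robot.read_state(); Rc=quat(s['tool_rot'])
plan([.5,-.25,.25],Rc); s2=dict(s,eef_pos=np.array([.5,-.25,.25])); plan([.5825,.3283,.13],toolR(6),s2)
E
```

```text
turn rad [0. 0. 0.] | shift cm after turn [ 37.21 -25.73  -2.8 ] before turn [ 37.21 -25.73  -2.8 ]
turn rad [-2.000e-03 -1.000e-03 -1.297e+00] | shift cm after turn [56.65 14.25 12.  ] before turn [ 29.06 -50.66  12.08]
```

```bash
python3 -m crank '[[0,3.7,-2.6,-0.3,0,0,0],[0,3.7,-2.6,-0.3,0,0,0],[0,3.7,-2.6,-0.3,0,0,0],[0,3.7,-2.6,-0.3,0,0,0],[0,3.7,-2.6,-0.3,0,0,0]]' 30
python3 -m crank '[[0,3.7,-2.6,-0.3,0,0,0],[0,3.7,-2.6,-0.3,0,0,0],[0,3.7,-2.6,-0.3,0,0,0],[0,3.7,-2.6,-0.3,0,0,0],[0,3.7,-2.6,-0.3,0,0,0]]' >/dev/null
python3 -m crank '[[0,0,0,0,0,0,-0.144],[0,0,0,0,0,0,-0.144],[0,0,0,0,0,0,-0.144],[0,0,0,0,0,0,-0.144],[0,0,0,0,0,0,-0.144]]' >/dev/null
python3 -m crank '[[0,0,0,0,0,0,-0.144],[0,0,0,0,0,0,-0.144],[0,0,0,0,0,0,-0.144],[0,0,0,0,0,0,-0.144]]'
python3 - <<'E'
from h import *
plan([.5825,.3283,.13],toolR(6))
E
```

```text
time: 0.6
eef_pos: [0.374, -0.4361, 0.2373]
tool_rot: [-0.0, 0.982, 0.188, -0.0]
contact_force: [1.4, 0.1, 0.2]
opening: 0.0548
gripper_force: 0.0
time: 2.0
eef_pos: [0.4969, -0.2487, 0.2521]
tool_rot: [-0.0, 0.667, 0.745, -0.0]
contact_force: [0.1, 0.3, -0.2]
opening: 0.0435
gripper_force: 0.0
turn rad [-0.001 -0.     0.005] | shift cm after turn [56.49 14.54 12.21] before turn [56.4  14.85 12.22]
```

```bash
python3 -m crank '[[0,4.35,1.12,0,0,0,0],[0,4.35,1.12,0,0,0,0],[0,4.35,1.12,0,0,0,0],[0,4.35,1.12,0,0,0,0],[0,4.35,1.12,0,0,0,0]]' >/dev/null
python3 -m crank '[[0,4.35,1.12,0,0,0,0],[0,4.35,1.12,0,0,0,0],[0,4.35,1.12,0,0,0,0],[0,4.35,1.12,0,0,0,0],[0,4.35,1.12,0,0,0,0]]' >/dev/null
python3 -m crank '[[0,4.35,1.12,1,0,0,0],[0,4.35,1.12,3,0,0,0],[0,4.3,1.1,4,0,0,0],[0,0,0,4,0,0,0],[0,0,0,0,0,0,0]]'
python3 - <<'E'
from h import *
plan([.5825,.3283,.015],toolR(6))
E
```

```text
time: 3.5
eef_pos: [0.5778, 0.3162, 0.1347]
tool_rot: [-0.002, 0.668, 0.744, -0.006]
contact_force: [-0.4, -1.0, -0.6]
opening: 0.0433
gripper_force: 0.0
turn rad [-0.012  0.005  0.002] | shift cm after turn [ 1.16  0.59 11.97] before turn [ 1.22  0.73 11.96]
```

```bash
python3 -m crank '[[0,0.6,0.3,3,0,0,0],[0,0.6,0.3,3,0,0,0],[0,0,0,2.5,0,0,0],[0,0,0,0,0,0,0],[0,0,0,0,0,0,0]]'
python3 - <<'E'
from h import *
plan([.5825,.3283,.015],toolR(6))
E
```

```text
time: 4.0
eef_pos: [0.5876, 0.3297, 0.0579]
tool_rot: [0.0, 0.67, 0.742, 0.001]
contact_force: [-0.1, 0.7, 0.5]
opening: 0.0436
gripper_force: 0.0
turn rad [ 0.001 -0.    -0.002] | shift cm after turn [-0.09 -0.52  4.29] before turn [-0.09 -0.52  4.29]
```

```bash
python3 -m crank '[[0,-0.1,-0.5,1.5,0,0,0],[0,0,0,1.5,0,0,0],[0,0,0,1.0,0,0,0],[0,0,0,0.3,0,0,0],[0,0,0,0,0,0,0]]'
python3 -m crank '[[1,0,0,0,0,0,0],[1,0,0,0,0,0,0],[1,0,0,0,0,0,0],[1,0,0,0,0,0,0]]' 35
```

```text
time: 4.5
eef_pos: [0.5817, 0.3288, 0.0131]
tool_rot: [-0.0, 0.669, 0.743, -0.0]
contact_force: [-0.7, -0.0, 0.6]
opening: 0.0436
gripper_force: 0.0
time: 4.9
eef_pos: [0.5817, 0.329, 0.0136]
tool_rot: [0.0, 0.669, 0.743, 0.0]
contact_force: [-0.1, -1.1, -0.1]
opening: 0.0191
gripper_force: 0.0
```

```bash
python3 -m crank '[[1,0,0,0,0,0,0],[1,0,0,0,0,0,0],[1,0,0,0,0,0,0]]'
python3 -m crank '[[1,0,0,-2,0,0,0],[1,0,0,-4,0,0,0],[1,0,0,-4,0,0,0],[1,0,0,-4,0,0,0],[1,0,0,-2,0,0,0]]'
python3 - <<'E'
from h import *
p,d=grab('top'); P=world('top',d); z=P[...,2]
s=robot.read_state(); print(s['eef_pos'],s['opening'],s['contact_force'],s['gripper_force'])
p2,d2=grab('scene')
cv2.imwrite('pics/held.png',np.vstack([p[130:330,60:460,::-1],p2[90:290,200:,::-1][:, :400][:, :312].repeat(1,0) if 0 else cv2.resize(p2[90:290,200:512,::-1],(400,256))]))
plan(pump(20,0,200),toolR(PY))
E
```

```text
time: 5.2
eef_pos: [0.5819, 0.3289, 0.0135]
tool_rot: [0.0, 0.669, 0.743, 0.0]
contact_force: [1.4, 0.2, 1.7]
opening: 0.0119
gripper_force: 35.0
time: 5.7
eef_pos: [0.5822, 0.33, 0.1769]
tool_rot: [0.0, 0.669, 0.743, 0.002]
contact_force: [1.3, -0.2, -1.7]
opening: 0.0121
gripper_force: 35.0
[0.58317817 0.33075987 0.17936235] 0.01166164479253081 [0.95687827 1.0739273  1.04255851] 34.99907311052084
turn rad [ 0.005 -0.004  0.512] | shift cm after turn [-30.22  10.57  -2.33] before turn [-31.52  -5.59  -2.44]
```

View pics/held.png

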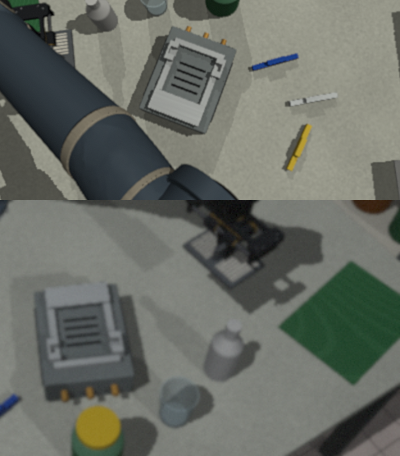

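The panel is held, seen under the gripper at (225,255) in the lower half. Now I carry it over the pump.

```bash
python3 -m crank '[[1,-2,-0.4,-1,0,0,0],[1,-4,-0.7,-1.4,0,0,0],[1,-4.5,-0.8,0,0,0,0],[1,-4.5,-0.8,0,0,0,0],[1,-4.5,-0.8,0,0,0,0]]' >/dev/null
python3 -m crank '[[1,-4.5,-0.8,0,0,0,0],[1,-4.5,-0.8,0,0,0,0],[1,-3,-0.5,0,0,0,0],[1,0,0,0,0,0,0.128],[1,0,0,0,0,0,0.128]]' >/dev/null
python3 -m crank '[[1,0,0,0,0,0,0.128],[1,0,0,0,0,0,0.128],[1,0,0,0,0,0,0],[1,0,0,0,0,0,0]]'
python3 - <<'E'
from h import *
s=robot.read_state(); T=quat(s['tool_rot'])
for n in('top','scene'):
    p,d=grab(n); P=world(n,d)
    L=T.inv().apply((P.reshape(-1,3)-s['eef_pos'])).reshape(P.shape)*1e3  # tool frame mm
    m=(abs(L[...,0])<70)&(abs(L[...,1])<85)&(L[...,2]>-5)&(L[...,2]<22)
    q=L[m]; print(n,m.sum(),np.percentile(q,(1,5,50,95,99),axis=0).round(1).tolist())
    cv2.imwrite(f'pics/c{n}.png',p[...,::-1])
plan(pump(22,0,130),toolR(PY,-10))
E
```

```text
time: 7.2
eef_pos: [0.5576, 0.0097, 0.1959]
tool_rot: [-0.001, 0.835, 0.55, -0.001]
contact_force: [0.0, -0.4, -1.4]
opening: 0.0117
gripper_force: 35.0
top 13 [[44.0, -50.9, 2.3], [44.2, -50.0, 2.6], [45.0, -41.4, 4.5], [46.5, -28.7, 5.6], [46.6, -27.2, 6.2]]
scene 797 [[-49.5, -68.9, -2.6], [-48.0, -54.8, -1.5], [-22.3, 47.2, 2.0], [39.8, 68.4, 7.5], [45.0, 69.6, 11.4]]
turn rad [-0.176  0.     0.002] | shift cm after turn [ 0.17 -0.85  6.6 ] before turn [0.17 0.32 6.64]
```

```bash
cat >> h.py <<'E'
H=13.5
def tcp(x0,z0,th,y=1.0):
    t=np.radians(th); return pump(x0+70*np.cos(t)-H*np.sin(t),y,80+z0+70*np.sin(t)+H*np.cos(t))
def where(s=None):
    s=s or robot.read_state(); T=quat(s['tool_rot']); Y=RP.inv().apply(T.apply([0,1,0])); th=np.degrees(np.arcsin(Y[2]))
    o=inpump(s['eef_pos']+T.apply([-.001,0,H/1e3])); c=inpump(s['eef_pos']+T.apply([-.001,-.07,H/1e3]))
    print('panel origin',o.round(1),'corner',(c-[0,0,80]).round(1),'tilt',th.round(2),'yaw',np.degrees(np.arctan2(Y[1],Y[0])).round(2),'F pump',RP.inv().apply(s['contact_force']).round(1),'t',s['time'])
E
python3 -m crank '[[1,0,0,0,-0.087,0,0],[1,0,0,0,-0.088,0,0],[1,0,0,0,0,0,0]]'
python3 - <<'E'
from h import *
where(); plan(tcp(-46,28,10),toolR(PY,-10)); plan(tcp(-46,3,10),toolR(PY,-10))
E
```

```text
time: 7.6
eef_pos: [0.556, 0.011, 0.1968]
tool_rot: [0.073, 0.831, 0.549, 0.047]
contact_force: [-0.2, -0.0, -1.6]
opening: 0.0116
gripper_force: 35.0
panel origin [ 18.9  -2.3 183.5] corner [-50.1  -2.7  91.4] tilt 9.93 yaw 0.28 F pump [-0.2 -0.1 -1.6] t 7.6
turn rad [-0.001  0.001  0.005] | shift cm after turn [ 0.23 -0.7   6.3 ] before turn [ 0.24 -0.69  6.31]
turn rad [-0.001  0.001  0.005] | shift cm after turn [ 0.23 -1.14  8.77] before turn [ 0.25 -1.12  8.77]
```

```bash
python3 -m crank '[[1,0.1,-0.3,2.5,0,0,0.005],[1,0.13,-0.4,2.5,0,0,0],[1,0,0,1.3,0,0,0],[1,0,0,0,0,0,0],[1,0,0,0,0,0,0]]'
python3 - <<'E'
from h import *
where(); plan(tcp(-46,3,10),toolR(PY,-10))
s=robot.read_state(); T=quat(s['tool_rot'])
p,d=grab('scene'); P=world('scene',d)
L=T.inv().apply((P.reshape(-1,3)-s['eef_pos'])).reshape(P.shape)*1e3
m=(abs(L[...,0])<60)&(abs(L[...,1])<85)&(L[...,2]>-3)&(L[...,2]<8)
q=L[m]; print(m.sum(),np.percentile(q,(1,5,50,95,99),axis=0).round(1).tolist())
cv2.imwrite('pics/above.png',cv2.resize(p[130:280,190:350,::-1],(640,600),interpolation=3))
E
```

```text
time: 8.1
eef_pos: [0.564, 0.0102, 0.1344]
tool_rot: [0.073, 0.834, 0.545, 0.048]
contact_force: [0.6, 0.0, -2.1]
opening: 0.0116
gripper_force: 35.0
panel origin [2.660e+01 1.000e-01 1.211e+02] corner [-42.3   0.5  29. ] tilt 10.03 yaw -0.28 F pump [ 0.5  0.3 -2.1] t 8.1
turn rad [ 0.001 -0.001 -0.005] | shift cm after turn [-0.01 -0.82  2.5 ] before turn [-0.02 -0.82  2.5 ]
817 [[-49.5, -64.1, -2.4], [-47.6, -42.8, -1.3], [-12.7, 39.8, 1.7], [39.9, 68.0, 5.6], [44.9, 69.6, 7.0]]
```

View pics/above.png

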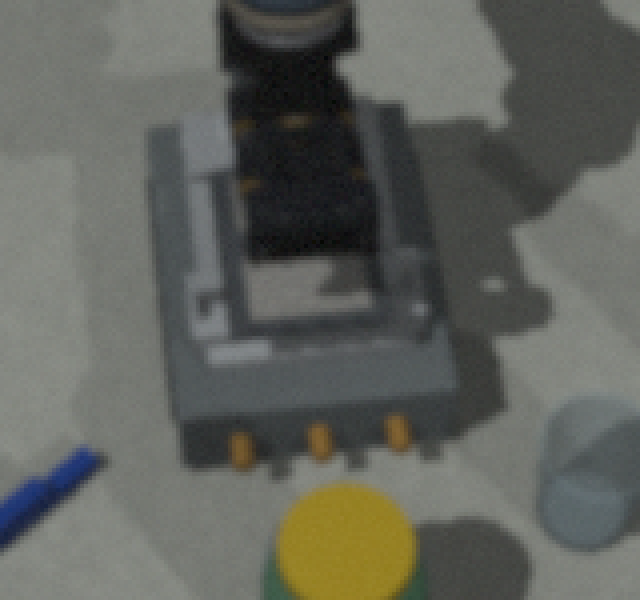

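The panel hovers tilted over the bay, its far edge in front of the far wall (about (310,325)) and centred between the side walls. I lower it slowly.

```bash
python3 -m crank '[[1,0,-0.2,0.6,0,0,0],[1,0,-0.2,0.6,0,0,0],[1,0,0,0.5,0,0,0],[1,0,0,0.2,0,0,0],[1,0,0,0,0,0,0]]'
python3 - <<'E'
from h import *
where(); plan(tcp(-46,3,10),toolR(PY,-10))
E
```

```text
time: 8.65
eef_pos: [0.5625, 0.0104, 0.1142]
tool_rot: [0.073, 0.834, 0.545, 0.048]
contact_force: [0.1, 0.0, -2.0]
opening: 0.0118
gripper_force: 35.0
panel origin [ 25.1  -0.3 100.9] corner [-43.8   0.    8.8] tilt 10.0 yaw -0.26 F pump [ 0.1  0.1 -2. ] t 8.65
turn rad [-0.     0.    -0.005] | shift cm after turn [ 0.03 -0.31  0.53] before turn [ 0.03 -0.31  0.53]
```

```bash
python3 -m crank '[[1,0.03,-0.05,0.3,0,0,-0.005],[1,0,-0.05,0.3,0,0,0],[1,0,0,0,0,0,0],[1,0,0,0,0,0,0]]'
python3 - <<'E'
from h import *
where(); plan(tcp(-62,2.5,10),toolR(PY,-10)); plan(tcp(-70,1.5,10),toolR(PY,-10))
E
```

```text
time: 9.05
eef_pos: [0.5628, 0.0108, 0.1085]
tool_rot: [0.073, 0.832, 0.547, 0.048]
contact_force: [-0.3, 0.1, -2.0]
opening: 0.0115
gripper_force: 35.0
panel origin [25.2  0.2 95.2] corner [-43.7   0.2   3. ] tilt 10.02 yaw 0.03 F pump [-0.4 -0.  -2. ] t 9.05
turn rad [0.    0.    0.001] | shift cm after turn [-0.02 -1.81 -0.26] before turn [-0.02 -1.81 -0.27]
turn rad [0.    0.    0.001] | shift cm after turn [-0.02 -2.62 -0.31] before turn [-0.02 -2.62 -0.31]
```

```bash
python3 -m crank '[[1,0,-0.45,-0.07,0,0,0],[1,0,-0.45,-0.07,0,0,0],[1,0,-0.45,-0.07,0,0,0],[1,0,-0.45,-0.07,0,0,0],[1,0,0,0,0,0,0]]'
python3 - <<'E'
from h import *
where(); plan(tcp(-70,1,10),toolR(PY,-10))
E
```

```text
time: 9.55
eef_pos: [0.5453, 0.0184, 0.1082]
tool_rot: [0.073, 0.832, 0.547, 0.048]
contact_force: [0.2, -0.1, -1.2]
opening: 0.0115
gripper_force: 35.0
panel origin [ 6.2  0.3 94.9] corner [-62.8   0.2   2.7] tilt 10.01 yaw 0.08 F pump [ 0.3 -0.  -1.2] t 9.55
turn rad [0.    0.    0.001] | shift cm after turn [-0.03 -0.74  0.05] before turn [-0.03 -0.74  0.05]
```

```bash
python3 -m crank '[[1,0,-0.25,0,0,0,0],[1,0,-0.25,0.03,0,0,0],[1,0,-0.25,0.03,0,0,0],[1,0,0,0,0,0,0],[1,0,0,0,0,0,0]]'
python3 - <<'E'
from h import *
where(); plan(tcp(-71.5,0.5,5),toolR(PY,-5));plan(tcp(-71.5,0.3,0),toolR(PY,0))
E
```

```text
time: 10.05
eef_pos: [0.5405, 0.0207, 0.1069]
tool_rot: [0.074, 0.833, 0.547, 0.049]
contact_force: [3.7, -1.6, 1.2]
opening: 0.0115
gripper_force: 35.0
panel origin [ 0.9  0.4 93.6] corner [-68.    0.4   1.2] tilt 10.14 yaw -0.0 F pump [4.  0.  1.2] t 10.05
turn rad [ 0.09  -0.001 -0.   ] | shift cm after turn [-0.04 -0.2   0.67] before turn [-0.04 -0.26  0.64]
turn rad [ 0.177 -0.001  0.   ] | shift cm after turn [-0.04  0.    1.31] before turn [-0.04 -0.23  1.29]
```

```bash
python3 -m crank '[[1,0,-0.15,0,0,0,0],[1,0,-0.08,0.3,0.042,0,0],[1,0,-0.04,0.32,0.042,0,0],[1,0,0,0,0,0,0],[1,0,0,0,0,0,0]]'
python3 - <<'E'
from h import *
where(); plan(tcp(-71.5,0.3,0),toolR(PY,0))
E
```

```text
time: 10.55
eef_pos: [0.5392, 0.0212, 0.1001]
tool_rot: [0.039, 0.835, 0.548, 0.026]
contact_force: [4.4, -1.6, 0.7]
opening: 0.0116
gripper_force: 35.0
panel origin [-1.6  0.4 86.7] corner [-71.3   0.5   0.2] tilt 5.34 yaw -0.03 F pump [4.6 0.3 0.7] t 10.55
turn rad [ 0.093 -0.001 -0.   ] | shift cm after turn [-0.04  0.14  0.63] before turn [-0.04  0.08  0.64]
```

```bash
python3 -m crank '[[1,0,0,0.2,0.031,0,0],[1,0,0,0.2,0.031,0,0],[1,0,0,0.2,0.031,0,0],[1,0,0,0,0,0,0],[1,0,0,0,0,0,0]]'
python3 - <<'E'
from h import *
where()
E
```

```text
time: 11.05
eef_pos: [0.5391, 0.0213, 0.0935]
tool_rot: [-0.001, 0.836, 0.549, 0.0]
contact_force: [3.9, -1.6, -1.8]
opening: 0.0118
gripper_force: 35.0
panel origin [-3.   0.4 80. ] corner [-73.    0.4   0.1] tilt -0.08 yaw 0.01 F pump [ 4.2  0.1 -1.8] t 11.05
```

```bash
python3 -m crank '[[1,0,0,0.1,0,0,0],[1,0,0,0.1,0,0,0],[1,0,0,0,0,0,0]]'
python3 -m crank '[[1,0,0,0.1,0,0,0],[1,0,0,0,0,0,0],[1,0,0,0,0,0,0]]'
python3 - <<'E'
from h import *
where()
E
```

```text
time: 11.35
eef_pos: [0.5391, 0.0213, 0.0935]
tool_rot: [-0.0, 0.836, 0.549, -0.0]
contact_force: [0.3, -2.4, 10.7]
opening: 0.0118
gripper_force: 35.0
time: 11.65
eef_pos: [0.5391, 0.0213, 0.0934]
tool_rot: [0.0, 0.836, 0.549, -0.0]
contact_force: [-1.7, -2.0, 18.7]
opening: 0.0119
gripper_force: 35.0
panel origin [-3.   0.4 79.9] corner [-73.    0.4  -0.1] tilt 0.01 yaw 0.01 F pump [-0.8 -2.5 18.7] t 11.65
```

```bash
python3 -m crank '[[1,0,0.15,-0.1,0,0,0],[1,0,0.15,0,0,0,0],[1,0,0.15,0,0,0,0],[1,0,0,0,0,0,0],[1,0,0,0,0,0,0]]'
python3 - <<'E'
from h import *
where()
E
python3 -m crank '[[0,0,0,0,0,0,0],[0,0,0,0,0,0,0],[0,0,0,0,0,0,0],[0,0,0,0,0,0,0]]'
python3 -m crank '[[0,0,0,-1,0,0,0],[0,0,0,-3,0,0,0],[0,0,0,-4,0,0,0],[0,0,0,-4,0,0,0],[0,0,0,-2,0,0,0]]'
python3 - <<'E'
from h import *
s=robot.read_state(); B=[.4797,-.3107]; print('now',s['eef_pos'])
plan([*B,.2],toolR(8.2)); plan([*B,.2],toolR(PY))
E
```

```text
time: 12.15
eef_pos: [0.5405, 0.0209, 0.0934]
tool_rot: [-0.002, 0.835, 0.55, -0.002]
contact_force: [-6.5, -1.6, 18.7]
opening: 0.0115
gripper_force: 35.1
panel origin [-1.7  0.5 79.9] corner [-71.7   0.4   0.3] tilt -0.31 yaw 0.08 F pump [-5.3 -4.  18.7] t 12.15
time: 12.55
eef_pos: [0.5411, 0.0199, 0.0909]
tool_rot: [-0.002, 0.836, 0.549, -0.002]
contact_force: [-0.4, -0.1, -0.6]
opening: 0.0362
gripper_force: 0.0
time: 13.05
eef_pos: [0.5439, 0.0203, 0.2359]
tool_rot: [0.0, 0.836, 0.549, 0.002]
contact_force: [1.1, -0.3, -0.4]
opening: 0.0436
gripper_force: 0.0
now [0.54387454 0.02027383 0.23591808]
turn rad [ 0.003 -0.002 -0.551] | shift cm after turn [-31.84 -11.07   3.59] before turn [-32.94   7.22   3.53]
turn rad [ 0.003 -0.003  0.001] | shift cm after turn [-32.92   7.25   3.59] before turn [-32.94   7.22   3.53]
```

```bash
python3 -m crank '[[0,-3,0.6,0,0,0,0],[0,-4.3,0.95,0,0,0,0],[0,-4.3,0.95,0,0,0,0],[0,-4.3,0.95,0,0,0,0],[0,-4.3,0.95,0,0,0,0]]' >/dev/null
python3 -m crank '[[0,-4.3,0.95,0,0,0,0],[0,-4.3,0.95,0,0,0,0],[0,-4.1,0.9,0,0,0,0],[0,0,0,0,0,0,-0.138],[0,0,0,0,0,0,-0.138]]' >/dev/null
python3 -m crank '[[0,0,0,0,0,0,-0.138],[0,0,0,0,0,0,-0.137],[0,0,0,0,0,0,0],[0,0,0,0,0,0,0]]'
python3 - <<'E'
from h import *
plan([.4797,-.3107,.005],toolR(8.2))
for n in('top','scene'):
    p,d=grab(n); P=world(n,d); L=RP.inv().apply(P.reshape(-1,3)-PC).reshape(P.shape)*1e3
    if n=='scene': L[...,2]-=2.2
    f=(abs(L[...,0])<70)&(abs(L[...,1])<48)
    r=f&(abs(L[...,0])<12)&(abs(L[...,1])<32)&(L[...,2]>114); print('rib',np.percentile(L[r],(2,50,98),axis=0).round(1).tolist())
    m=f&(L[...,0]>-45)&(L[...,0]<60)&(abs(L[...,1])<42)&(L[...,2]<97)&(abs(L[...,0])>14); A=np.c_[L[m][:,:2],np.ones(m.sum())]; print('plane',np.linalg.lstsq(A,L[m][:,2],rcond=None)[0].round(4))
    if n=='top': cv2.imwrite('pics/seated.png',cv2.resize(p[130:280,180:380,::-1],(800,600),interpolation=3))
E
```

```text
time: 14.45
eef_pos: [0.478, -0.3109, 0.2318]
tool_rot: [-0.001, 0.656, 0.755, -0.0]
contact_force: [0.4, 0.3, -0.7]
opening: 0.0434
gripper_force: 0.0
turn rad [-0.002 -0.001 -0.003] | shift cm after turn [-0.    0.17 22.68] before turn [-0.03  0.21 22.68]
rib [[-4.0, -26.6, 115.9], [1.7, -0.0, 120.8], [7.8, 26.8, 124.0]]
plane [-2.00000e-04  3.70000e-03  8.94043e+01]
rib [[-6.6, -28.0, 114.8], [1.9, -2.0, 120.2], [6.7, 25.2, 124.6]]
plane [-2.40000e-03 -8.00000e-04  8.96917e+01]
```

View pics/seated.png

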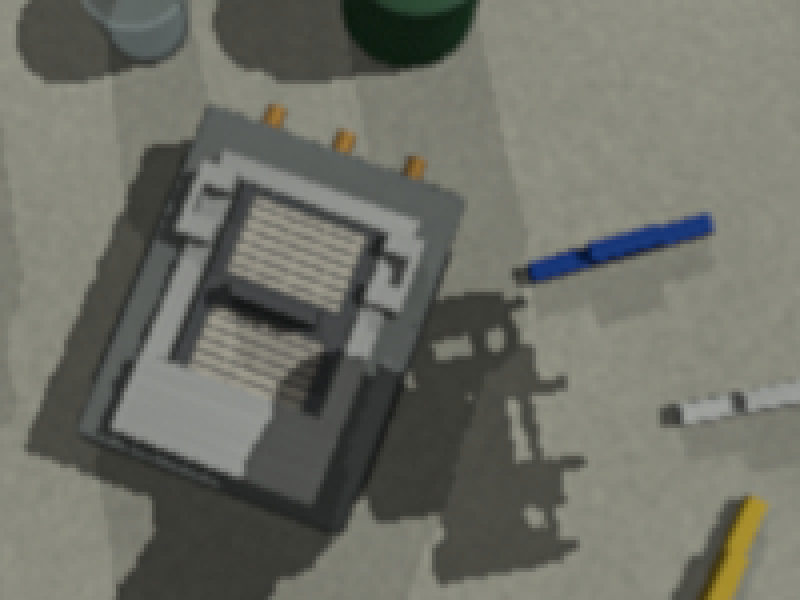

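The panel is seated flat behind the far wall, with its rib at (265,310) and at pump x ≈ 1.7 mm. Next is the aluminium bar.

```bash
python3 -m crank '[[0,0,0.1,3,0,0,0],[0,0,0.1,4.5,0,0,0],[0,0,0,4.5,0,0,0],[0,0,0,4.5,0,0,0],[0,0,0,3,0,0,0]]' >/dev/null
python3 -m crank '[[0,0,0,1.5,0,0,0],[0,0,0,1,0,0,0],[0,0,0,0,0,0,0],[0,0,0,0,0,0,0]]'
python3 - <<'E'
from h import *
plan([.4797,-.3107,.005],toolR(8.2))
E
```

```text
time: 15.45
eef_pos: [0.4808, -0.3111, 0.0129]
tool_rot: [0.0, 0.655, 0.756, -0.0]
contact_force: [0.1, -0.2, 0.4]
opening: 0.0434
gripper_force: 0.0
turn rad [ 0.     0.001 -0.   ] | shift cm after turn [ 0.06 -0.1   0.79] before turn [ 0.06 -0.1   0.79]
```

```bash
python3 -m crank '[[0,0.05,-0.1,0.4,0,0,0],[0,0,0,0.35,0,0,0],[0,0,0,0,0,0,0],[1,0,0,0,0,0,0],[1,0,0,0,0,0,0]]' 35
python3 -m crank '[[1,0,0,0,0,0,0],[1,0,0,0,0,0,0],[1,0,0,0,0,0,0],[1,0,0,0,0,0,0],[1,0,0,0,0,0,0]]'
python3 -m crank '[[1,0,0,-2,0,0,0],[1,0,0,-4,0,0,0],[1,0,0,-4.5,0,0,0],[1,0,0,-4.5,0,0,0],[1,0,0,-3,0,0,0]]'
python3 - <<'E'
from h import *
s=robot.read_state(); T=quat(s['tool_rot'])
for n in('top','scene'):
    p,d=grab(n); P=world(n,d); L=T.inv().apply(P.reshape(-1,3)-s['eef_pos']).reshape(P.shape)*1e3
    m=(abs(L[...,0])<80)&(abs(L[...,1])<14)&(L[...,2]>-20)&(L[...,2]<12)
    if m.sum(): print(n,m.sum(),np.percentile(L[m],(1,5,50,95,99),axis=0).round(1).tolist())
    cv2.imwrite(f'pics/hb{n}.png',p[...,::-1])
plan(pump(48,0,190),toolR(PY))
E
```

```text
time: 15.95
eef_pos: [0.4788, -0.3103, 0.0043]
tool_rot: [-0.001, 0.655, 0.756, -0.0]
contact_force: [-1.0, -0.4, 0.2]
opening: 0.0343
gripper_force: 0.0
time: 16.45
eef_pos: [0.4789, -0.3102, 0.0042]
tool_rot: [-0.001, 0.655, 0.756, -0.0]
contact_force: [0.4, -0.5, 0.5]
opening: 0.014
gripper_force: 35.0
time: 16.95
eef_pos: [0.4795, -0.3105, 0.187]
tool_rot: [0.0, 0.655, 0.756, -0.0]
contact_force: [0.1, -0.9, -1.5]
opening: 0.014
gripper_force: 35.0
top 151 [[9.4, -7.7, -19.5], [10.9, -7.6, -16.3], [42.4, -1.1, -12.2], [62.3, 9.2, -1.0], [62.8, 12.6, 2.2]]
scene 145 [[-67.1, -7.0, -19.9], [-64.5, -5.7, -19.8], [-43.9, 6.4, -16.0], [61.3, 8.5, -4.5], [62.7, 9.3, -3.2]]
turn rad [0.006 0.004 0.551] | shift cm after turn [32.69 -2.81 -0.13] before turn [29.32 14.72 -0.2 ]
```

```bash
python3 -m crank '[[1,2.3,1.2,0,0,0,0],[1,3.9,1.95,0,0,0,0],[1,3.9,1.95,0,0,0,0],[1,3.9,1.95,0,0,0,0],[1,3.9,1.95,0,0,0,0]]' >/dev/null
python3 -m crank '[[1,3.9,1.95,0,0,0,0],[1,3.9,1.95,0,0,0,0],[1,3.6,1.8,0,0,0,0],[1,0,0,0,0,0,0.138],[1,0,0,0,0,0,0.138]]' >/dev/null
python3 -m crank '[[1,0,0,0,0,0,0.138],[1,0,0,0,0,0,0.137],[1,0,0,0,0,0,0],[1,0,0,0,0,0,0]]'
python3 - <<'E'
from h import *
plan(pump(48,1.7,90+4.2+30),toolR(PY))
E
```

```text
time: 18.45
eef_pos: [0.5819, 0.0006, 0.183]
tool_rot: [-0.001, 0.835, 0.55, -0.002]
contact_force: [0.8, 0.4, -2.1]
opening: 0.0135
gripper_force: 35.0
turn rad [-0.004  0.001  0.004] | shift cm after turn [0.23 0.35 5.88] before turn [0.24 0.38 5.88]
```

```bash
python3 -m crank '[[1,0.1,0.1,2,0,0,0.004],[1,0.1,0.1,2.3,0,0,0],[1,0,0,1.5,0,0,0],[1,0,0,0,0,0,0],[1,0,0,0,0,0,0]]'
python3 - <<'E'
from h import *
plan(pump(48,1.7,90+4.2),toolR(PY))
s=robot.read_state(); T=quat(s['tool_rot']); print(inpump(s['eef_pos']).round(1))
for n in ('top','scene'):
    p,d=grab(n); P=world(n,d); L=T.inv().apply(P.reshape(-1,3)-s['eef_pos']).reshape(P.shape)*1e3
    m=(abs(L[...,0])<80)&(abs(L[...,1])<14)&(L[...,2]>-22)&(L[...,2]<8)
    if m.sum(): print(n,m.sum(),np.percentile(L[m],(1,5,50,95,99),axis=0).round(1).tolist())
    if n=='scene': cv2.imwrite('pics/barover.png',cv2.resize(p[130:280,190:350,::-1],(640,600),interpolation=3))
E
```

```text
time: 18.95
eef_pos: [0.5853, 0.0017, 0.1261]
tool_rot: [-0.001, 0.837, 0.548, -0.001]
contact_force: [-0.0, 0.2, -1.4]
opening: 0.0137
gripper_force: 35.0
turn rad [-0.002 -0.    -0.003] | shift cm after turn [-0.01  0.08  3.19] before turn [-0.01  0.09  3.19]
[ 47.2   1.8 126.1]
top 7 [[60.1, -5.9, -15.9], [60.1, -5.6, -15.2], [61.5, -0.4, -12.2], [63.1, 4.3, -9.4], [63.3, 4.9, -8.9]]
scene 168 [[-66.9, -9.0, -18.9], [-64.9, -7.4, -17.6], [-42.6, 2.4, -13.7], [60.2, 6.3, -1.2], [61.7, 7.0, 1.2]]
```

View pics/barover.png

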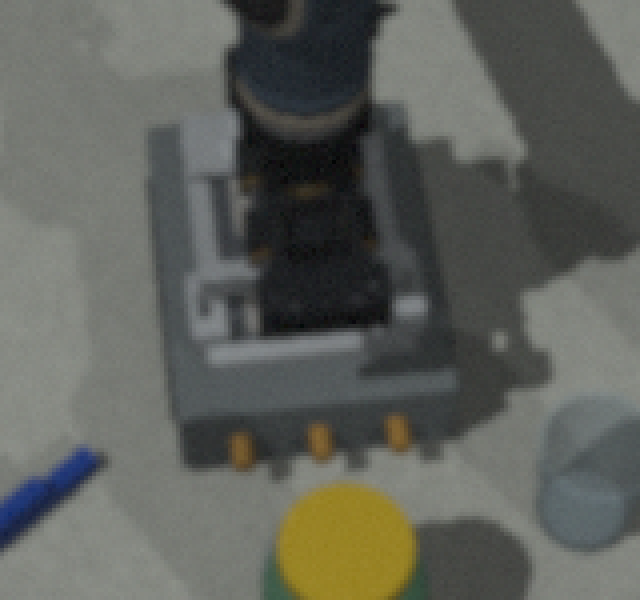

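The bar hangs over the slots, its ends at (230,272) and (412,305), level and centred. I lower it gradually and watch the force.

```bash
python3 -m crank '[[1,0,0.05,0.6,0,0,-0.003],[1,0,0,0.6,0,0,0],[1,0,0,0.5,0,0,0],[1,0,0,0,0,0,0],[1,0,0,0,0,0,0]]'
python3 -m crank '[[1,0,0,0.4,0,0,0],[1,0,0,0.4,0,0,0],[1,0,0,0.3,0,0,0],[1,0,0,0,0,0,0],[1,0,0,0,0,0,0]]'
python3 - <<'E'
from h import *
s=robot.read_state(); print(inpump(s['eef_pos']).round(1)-[0,0,4.2], RP.inv().apply(s['contact_force']).round(1),s['torque'])
E
```

```text
time: 19.55
eef_pos: [0.5855, 0.0015, 0.1089]
tool_rot: [-0.001, 0.836, 0.549, -0.001]
contact_force: [0.7, -0.3, -2.4]
opening: 0.0135
gripper_force: 35.0
time: 20.05
eef_pos: [0.5856, 0.0015, 0.098]
tool_rot: [-0.001, 0.836, 0.549, -0.001]
contact_force: [0.3, 0.2, -1.2]
opening: 0.0137
gripper_force: 35.0
[47.5  1.8 93.8] [ 0.2  0.3 -1.2] [-0.05666519 -0.10571564  0.00718418]
```

```bash
python3 -m crank '[[1,0,0,0.2,0,0,0],[1,0,0,0.2,0,0,0],[1,0,0,0.05,0,0,0],[1,0,0,0,0,0,0]]'
python3 - <<'E'
from h import *
s=robot.read_state(); print(inpump(s['eef_pos']).round(1)-[0,0,4.2], RP.inv().apply(s['contact_force']).round(1))
E
```

```text
time: 20.45
eef_pos: [0.5858, 0.0015, 0.0942]
tool_rot: [-0.001, 0.836, 0.549, -0.0]
contact_force: [-2.0, -0.6, 3.2]
opening: 0.0137
gripper_force: 35.0
[47.7  1.8 90. ] [-1.6 -1.4  3.2]
```

Contact comes at exactly the expected height (90). I release to a partial opening, lift clear and inspect.

```bash
python3 -m crank '[[0.25,0,0,0,0,0,0],[0.25,0,0,0,0,0,0],[0.25,0,0,0,0,0,0],[0.25,0,0,0,0,0,0]]'
python3 -m crank '[[0.25,0,0,-1,0,0,0],[0.25,0,0,-3,0,0,0],[0.25,0,0,-4,0,0,0],[0.25,0,0,-4,0,0,0],[0.25,0,0,-2,0,0,0]]'
python3 -m crank '[[0.25,-3,0,0,0,0,0],[0.25,-4,0,0,0,0,0],[0.25,-4,0,0,0,0,0],[0.25,-4,0,0,0,0,0],[0.25,-4,0,0,0,0,0]]' >/dev/null
python3 -m crank '[[0.25,-4,0,0,0,0,0],[0.25,-4,0,0,0,0,0],[0.25,-3,0,0,0,0,0],[0.25,0,0,0,0,0,0],[0.25,0,0,0,0,0,0]]'
python3 - <<'E'
from h import *
for n in('top','scene'):
    p,d=grab(n); P=world(n,d); L=RP.inv().apply(P.reshape(-1,3)-PC).reshape(P.shape)*1e3
    if n=='scene': L[...,2]-=2.2
    X,Y,Z=L[...,0],L[...,1],L[...,2]
    pr=lambda k,m: print(n,k,np.percentile(L[m],(2,50,98),axis=0).round(1).tolist(),m.sum())
    pr('rib',(abs(X)<12)&(abs(Y)<32)&(Z>114)); pr('grip',(abs(X-48)<16)&(abs(Y)<40)&(Z>114))
    m=(abs(X-48)<5)&(abs(Y)<68)&(abs(Y)>28)&(Z>100)&(Z<113); pr('bar',m); print(np.polyfit(Y[m],Z[m],1).round(4))
    m=(X>-45)&(X<35)&(abs(Y)<42)&(Z<97)&(abs(X)>14); A=np.c_[L[m][:,:2],np.ones(m.sum())]; print('plane',np.linalg.lstsq(A,L[m][:,2],rcond=None)[0].round(4))
    if n=='top': cv2.imwrite('pics/final.png',cv2.resize(p[130:280,180:380,::-1],(800,600),interpolation=3))
E
```

```text
time: 20.85
eef_pos: [0.5856, 0.0015, 0.0935]
tool_rot: [-0.001, 0.836, 0.549, -0.001]
contact_force: [-1.1, -0.5, -0.1]
opening: 0.0311
gripper_force: 0.0
time: 21.35
eef_pos: [0.5876, 0.002, 0.2384]
tool_rot: [0.001, 0.836, 0.549, 0.002]
contact_force: [0.9, 0.6, -0.6]
opening: 0.0329
gripper_force: 0.0
time: 22.35
eef_pos: [0.4665, -0.2741, 0.2342]
tool_rot: [-0.001, 0.836, 0.548, -0.0]
contact_force: [0.4, -0.4, 0.3]
opening: 0.0322
gripper_force: 0.0
top rib [[-4.0, -26.6, 115.7], [1.3, -0.2, 120.6], [8.1, 26.4, 124.9]] 124
top grip [[41.1, -23.5, 114.2], [47.7, -0.2, 118.8], [54.6, 23.7, 122.0]] 119
top bar [[43.3, -63.6, 103.1], [48.0, -29.6, 106.7], [52.7, 62.5, 110.0]] 115
[-3.500000e-03  1.067976e+02]
plane [-2.70000e-03 -7.00000e-04  8.93683e+01]
scene rib [[-6.2, -27.9, 114.5], [1.7, -2.2, 120.3], [7.3, 25.3, 124.3]] 115
scene grip [[37.7, -25.0, 114.4], [47.0, -0.7, 118.4], [53.7, 23.4, 123.0]] 111
scene bar [[43.4, -64.6, 100.2], [49.1, -28.6, 106.9], [52.9, 61.7, 110.7]] 121
[-1.000000e-03  1.066051e+02]
plane [5.50000e-03 2.00000e-04 8.99859e+01]
```

View pics/final.png

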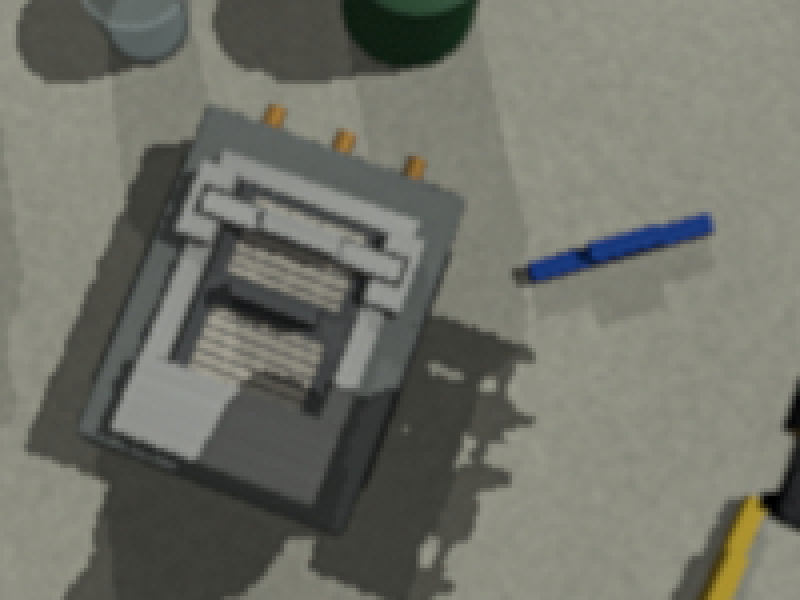

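The bar lies in both slots (from (200,200) to (405,265)), level at x ≈ 48, y ≈ 0 and with its top at the expected height. The panel is flat, and the robot stands clear.

```bash
python3 -c "
from plant import robot
print(robot.sign_off())"
```

```text
the job is handed in; nothing more can be done
None
```

The panel lies flat in the bay under the lip and behind the far wall, the aluminium bar rests level in both slots, everything is released, and I handed the job in at about 22 s; the hand-in gave no verdict.

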